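# Nest the mixing tubs and scan them back in

## Task

Put the set of mixing tubs away on its tray: stand the middle tub inside the wide one and the narrow tub inside the middle one, upright and right down on the floor of each, set down rather than dropped. Then take the scanner from its rest, point its window squarely at the middle of the barcode label on the tray from about 8 cm away, hold it still there for two seconds, and lay it gently back in its rest the way it lay. Leave the wide tub on its place on the tray, and leave the bottle, the paint can and the brush alone.

Things in the scene. Friction and masses are not known exactly. Their poses are not given: they have to be found in the camera images.
- tray: Fixed grey tray, a flat board 116 (x) x 300 (y) x 6 mm thick, origin under its centre. The wide tub stands on its +y half, at about y = +90 mm; a sloping label face rises from its -y half at y = -90 mm, up to 66 mm high. Local -x is the side that faces the robot.
- label: The white barcode label with black bars, 44 x 64 mm, on the tray's sloping face (plate 60 x 76 mm, 45 degrees). Origin at the middle of the label's surface, 46 mm above the table; local z points squarely out of the label (towards the robot side and 45 degrees up), local y runs level along the label, local x runs up the slope.
- wide_tub: Wide white plastic tub, open top, standing loose on the tray: foot 88 mm, rim 104 mm outside diameter, 60 mm high, wall 4 mm, 300 g. Origin under the centre of its foot, z up. Its inner floor lies 14 mm above the origin and is about 82 mm across.
- middle_tub: Middle white plastic tub, open top, standing on the table: foot 54 mm, rim 66 mm outside diameter, 70 mm high, wall 3.5 mm, about 80 g. Origin under the centre of its foot, z up. Its inner floor lies 14 mm above the origin and is about 49 mm across. Nested in the wide tub its rim stands 24 mm above the wide tub's rim, so grip it by the top 15 mm or so.
- narrow_tub: Narrow white plastic tub, open top, standing on the table: foot 33 mm, rim 42 mm outside diameter, 80 mm high, wall 3 mm, about 50 g. Origin under the centre of its foot, z up. Nested in the middle tub its rim stands 24 mm above the middle tub's rim, so grip it by the top 15 mm or so.
- rest: Fixed black rest of the scanner: base plate 130 x 70 x 8 mm and two forks, at x = -42 and +42 mm (each 12 mm thick along x; 72 mm free between them for the fingers). Origin under its centre, x along the scanner's handle towards its head. Fork seats are 55 mm above the origin; the prongs rise to 71 mm and stand about 41 mm apart, flaring outwards.
- scanner: Grey handheld scanner, about 190 g, lying in its rest: a straight handle 130 (x) x 30 (y) x 32 (z) mm and at its +x end a head bent 45 degrees downwards. Origin under the middle of the handle; x along the handle towards the head, z up. Grip the handle across y at x = 0 to 20 mm. In the rest its origin is 55 mm above the rest's origin and its axes agree with the rest's.
- scanner_head: The head of the scanner (part of it), 40 x 50 x 34 mm. Origin at the middle of its window, at (107, 0, -12) mm in the scanner's frame; local x is the direction in which the scanner looks: 45 degrees downwards from the handle's +x direction. The scanner reads by itself, there is no trigger.
- glue_bottle: Bystander: amber bottle with white cap, 56 mm across, 130 mm high, origin under its centre.
- paint_can: Bystander: small closed paint can, 88 mm across, 93 mm high, origin under its centre.
- brush: Bystander: paint brush lying on the table beyond the tray, origin at its middle.
Things that resemble listed ones, but are neither listed nor needed, are in the scene too. What is shaped like the scanner but blue is not meant.

How it is judged:
On the way, in this order (a step that is already met when the one before it is completed fails the run):
1. the narrow tub stands in the middle tub and the middle tub in the wide tub on the tray, all let go and at rest (horizontal distance between middle_tub and wide_tub below 0.022 m and z of middle_tub in the frame of wide_tub between 0.009 and 0.02 m and angle between each of middle_tub, narrow_tub, wide_tub's own z axis and vertical below 0.12 rad and horizontal distance between narrow_tub and middle_tub below 0.014 m and z of narrow_tub in the frame of middle_tub between 0.009 and 0.02 m and z of wide_tub in the frame of tray between 0.002 and 0.01 m and x of wide_tub in the frame of tray between -0.045 and 0.045 m and y of wide_tub in the frame of tray between 0.03 and 0.14 m and linear speed of each of middle_tub, narrow_tub, wide_tub below 0.03 m/s and contact force between the fingers and middle_tub below 0.1 N and contact force between the fingers and narrow_tub below 0.1 N and contact force between the fingers and wide_tub below 0.1 N), for 0.2 s.
2. the held scanner looks squarely at the middle of the label from about 8 cm and keeps still for a second, the tubs still nested (x of label in the frame of scanner_head between 0.05 and 0.12 m and y of label in the frame of scanner_head between -0.022 and 0.022 m and z of label in the frame of scanner_head between -0.017 and 0.017 m and angle between the x axis of scanner_head and the z axis of label, either way round below 0.35 rad and linear speed of scanner below 0.02 m/s and angular speed of scanner below 0.12 rad/s and contact force between the fingers and scanner above 0.5 N and horizontal distance between middle_tub and wide_tub below 0.022 m and z of middle_tub in the frame of wide_tub between 0.009 and 0.02 m and angle between each of middle_tub, narrow_tub, wide_tub's own z axis and vertical below 0.12 rad and horizontal distance between narrow_tub and middle_tub below 0.014 m and z of narrow_tub in the frame of middle_tub between 0.009 and 0.02 m and z of wide_tub in the frame of tray between 0.002 and 0.01 m and x of wide_tub in the frame of tray between -0.045 and 0.045 m and y of wide_tub in the frame of tray between 0.03 and 0.14 m), for 1 s.
At the end, for the whole second after the job is handed in: Tubs nested upright (tilt < 0.12 rad), each foot 9 to 20 mm above the foot of the tub around it, the wide tub on its half of the tray; scanner level in its rest as at the start (within 25 mm along, 12 mm across, 5 mm in height, 0.2 rad, head the same way); all released, at rest (all of step 1 and x of scanner in the frame of rest between -0.025 and 0.025 m and y of scanner in the frame of rest between -0.012 and 0.012 m and z of scanner in the frame of rest between 0.05 and 0.061 m and angle between scanner's own z axis and vertical below 0.12 rad and angle between the x axis of scanner and the x axis of rest, either way round below 0.2 rad and x of scanner_head in the frame of rest above 0.05 m and linear speed of scanner below 0.02 m/s); the robot touches nothing.
It fails at once if a bystander is pushed more than 30 mm or knocked over (distance of any of glue_bottle, paint_can, brush from where it was at the start of the episode above 0.03 m or angle between any of glue_bottle, paint_can's own z axis and vertical above 0.5 rad).
It fails at once if a tub or the scanner is dropped (falls freely faster than 0.7 m/s, a drop of 25 mm) ((linear speed of middle_tub above 0.7 m/s and contact force between the fingers and middle_tub below 0.05 N) or (linear speed of narrow_tub above 0.7 m/s and contact force between the fingers and narrow_tub below 0.05 N) or (linear speed of scanner above 0.7 m/s and contact force between the fingers and scanner below 0.05 N)).
It fails at once if a tub is tipped over (angle between any of middle_tub, narrow_tub, wide_tub's own z axis and vertical above 1 rad).
It also fails if it takes over 64 s, if anything falls off the work surface, if the arm or the gripper's body presses on something with over 40 N, if the wrist force passes 120 N, or if a joint passes its speed limit or range.

## Robot

A 6-joint arm with a two-finger parallel gripper is mounted at the origin on the work surface. World frame = base frame: x ahead of the robot, y to its left, z up, the work surface at z = 0. Lengths are in m, angles in rad, forces in N, time in s.
With the tool pointing down it reaches from about 0.35 to 0.975 m from the base axis. Payload 4.9 kg.
Tool frame: the origin (TCP) lies on the centre line of the jaws, within the pads' length; the fingertips stand 19 mm ahead of it and the grasp point (between the pads) is the TCP; z points along the fingers, y is the line along which they close (so a half turn about z gives the same grasp; the last joint's range is limited). The gripper opens to 85 mm and grips with 20 to 120 N. Pads are 22 mm wide; open, the fingers measure 114 mm over their backs; the gripper's body (76 mm by 85 mm) begins 54 mm behind the grasp point. The pads swing forward as they close: fully open they stand 13 mm farther back than shut.
Start: joints at [1.148, 0.053, 1.613, -0, 1.476, -0.119], TCP at [0.187, 0.596, 0.25] pointing down, gripper open.
Joint ranges: [-3.01, 3.01], [-1.01, 2.22], [0.06, 2.58], [-1.02, 4.17], [0.09, 2.62], [-3.14, 3.14]. Speed limits (rad/s): [2.57, 2.57, 3.14, 3.14, 3.14, 3.14].

## Interface

Orientations are given as a unit quaternion [w, x, y, z].
In Python, from plant import state, grab_frame, ticket, spotter gives the robot as it stands.
- The arm moves only by the tool apply_moves, never from a script. Its argument "series" is a list of rows, each an object of numbers: "jaw": the closure, from 0 (fully open) to 1 (shut); "dx", "dy", "dz": the shift along the tool's x, y, z in mm; "turn": the turn about the tool's z in rad. A call has 1 to 5 rows; each row is the pose to reach, as a shift and turn from the pose commanded when the call began, along the tool's axes at that moment; what a row does not reach only later rows make up. A row lasts 1/12 s, in which the tool goes at most 41.7 mm and 7.16 degrees, less where a joint would pass 70% of its speed; a pose out of reach is approached as far as the arm can. A call with a gripper value outside its range is refused whole. The fingers move at their own pace and stop on an object; the grip force is fixed at half the most. Time passes only in rows, so rows that repeat a pose let the fingers close. It gives the time, the measured TCP pose, the force, the opening and the grip force at its end, in the units of the state.
- state(): the state, without advancing time (a new reading comes with each control period).
- grab_frame(name): name is "scene" or "top" or "wrist"; returns a dict with "pixels" (420x560x3 uint8, red, green, blue), "mtx" (3x3 intrinsics, pixels), "camera_from_world" (4x4, takes a point from world to camera coordinates). Camera axes: x right, y down, z forward; pixel columns grow to the right and rows downward; lengths in m; the calibration is good to about 2 mm. A picture is of the moment at which its call begins. There is no depth.
- ticket.job_done(): hands the job in; it is judged then, once.
Trained networks look in a picture, given as the dict that the camera call returned (one of the last four; its "shot" number tells which), for a name from the list of things; names that differ only in an ending like _2 or _b are one class to them, and where a whole thing is asked for, a point or a joint stands for the part that bears it (a point fixed in the world has none). Each returns a list of dicts, best first, with "conf" (0 to 1); they miss things now and then, are a little off and sometimes report something else, mostly with a low value. They report only what shows in the picture. A call takes as long as a camera call. They do not tell look-alikes from the thing itself.
- spotter.outline_of(picture, target): "region" (420x560 bool, what is visible of it) and "extent" ([left, top, right, bottom] in pixels, round what is visible of it).
The state is a dict: "time": time; "joint_pos": joint angles; "joint_vel": joint speeds; "joint_efforts": joint torques, N m; "tool_pos": TCP position; "tool_rot": TCP orientation; "contact_force": force on the tool from outside, world axes, zero at the start; "ft_torque": the same for the moment, N m; "gripper_width": opening from 0.0 (shut) to 1.0 (fully open); "grasp_force": force on a finger pad.
Only numpy, scipy, OpenCV 4.12 (cv2) and the standard library are available. Lean on these libraries where they do the work, as an engineer would, in place of code of your own. Each camera call takes 0.05 s, during which the arm holds its last target. There are 200 camera calls.

## Working session

There is one attempt and no reset: what is moved stays moved. The work goes in short steps, Python scripts to look and compute and a tool call to move; the robot and the scene stay as the last step left them, time stands still between calls to the robot, and variables do not carry over. Pictures are saved under pics/ and viewed, at most 10 in all, crops included, and the job is handed in when it is done.

Besides the shell and the picture viewer there is one more tool, called after "Emit:" as name([rows], argument=value, ...), one row to a line, values as JSON. apply_moves: Moves the arm, as the interface text tells. Its arguments: {"type":"object","properties":{"series":{"type":"array","items":{"type":"object","properties":{"jaw":{"type":"number"},"dx":{"type":"number"},"dy":{"type":"number"},"dz":{"type":"number"},"turn":{"type":"number"}}}}},"required":["series"]}

```bash
mkdir -p pics; ls; cat > h.py <<'E'
import numpy as np,cv2
from plant import state,grab_frame,ticket,spotter
def save(f,n): cv2.imwrite('pics/'+n,f['pixels'][:,:,::-1])
def ray(f,u,v):
    T=np.array(f['camera_from_world']);K=np.array(f['mtx'])
    R=T[:3,:3];c=-R.T@T[:3,3];d=R.T@np.linalg.inv(K)@np.array([u,v,1.]);return c,d
def at_z(f,u,v,z):
    c,d=ray(f,u,v);return c+d*(z-c[2])/d[2]
def proj(f,p):
    T=np.array(f['camera_from_world']);q=np.array(f['mtx'])@(T[:3,:3]@np.array(p)+T[:3,3]);return q[:2]/q[2]
E
python3 - <<'E'
from h import *
print(state())
a=grab_frame('scene');b=grab_frame('top')
save(a,'s1.png');save(b,'t1.png')
for f in(a,b):
    print(f['mtx'],f['camera_from_world'])
    for n in['tray','label','wide_tub','middle_tub','narrow_tub','rest','scanner','scanner_head','glue_bottle','paint_can','brush']:
        for r in spotter.outline_of(f,n):
            m=r['region'];ys,xs=np.nonzero(m)
            print(n,round(r['conf'],2),r['extent'],m.sum(),xs.mean().round(1) if len(xs) else None,ys.mean().round(1) if len(xs) else None)
E
```

```text
pics
{'time': 0.0, 'joint_pos': array([ 1.14798898e+00,  5.33474563e-02,  1.61432508e+00, -2.17103652e-06,
        1.47598202e+00, -1.19007202e-01]), 'joint_vel': array([-0.00014709,  0.00112997, -0.00033943,  0.00020554,  0.00019673,
       -0.0007409 ]), 'joint_efforts': array([ 5.89436549e-04, -3.93676078e+01, -3.70179963e+01, -2.72645548e-05,
        6.91347013e-03, -1.69813842e-05]), 'tool_pos': array([0.18672738, 0.59583351, 0.24905024]), 'tool_rot': array([-2.74846063e-04,  1.51316417e-01,  9.88484840e-01, -9.93635478e-04]), 'contact_force': array([-0.54886906, -0.23105609,  0.08860446]), 'ft_torque': array([ 0.04355868,  0.0115247 , -0.03910001]), 'grasp_force': 0.0, 'gripper_width': 1.0005688514431048}
[[471.03799604   0.         275.36906451]
 [  0.         471.03799604 206.1831272 ]
 [  0.           0.           1.        ]] [[-0.78560537  0.61867266 -0.00826677  0.41785905]
 [ 0.51496685  0.64639421 -0.56301303 -0.23448003]
 [-0.34297718 -0.44656318 -0.82640667  1.41737712]
 [ 0.          0.          0.          1.        ]]
tray 0.6 [195.2, 186.3, 306.4, 284.8] 3127 241.
[... 1601 characters left out ...]
 259.9, 310.6, 281.7] 357 298.5 268.3
rest 0.84 [404.7, 229.7, 450.9, 292.1] 1122 419.5 259.5
scanner 0.89 [421.8, 206.8, 458.6, 294.9] 1748 439.5 247.1
scanner 0.72 [378.7, 314.6, 418.8, 409.4] 1733 399.3 362.8
scanner 0.58 [164.7, 264.7, 226.2, 336.4] 1405 191.3 298.6
scanner_head 0.67 [203.4, 265.5, 224.3, 283.7] 316 213.7 275.0
scanner_head 0.63 [390.2, 381.1, 422.3, 411.0] 541 405.0 394.4
scanner_head 0.61 [432.3, 206.8, 464.5, 226.5] 444 444.2 216.2
glue_bottle 0.98 [122.3, 135.4, 158.4, 171.0] 913 141.5 153.3
glue_bottle 0.32 [414.5, 126.0, 468.4, 180.8] 2126 439.2 151.2
paint_can 0.96 [411.7, 126.4, 468.1, 177.8] 2068 439.3 151.3
brush 0.82 [252.5, 77.2, 279.1, 154.7] 995 266.1 123.0
```

```bash
python3 - <<'E'
import cv2
for n in 't1','s1':
    i=cv2.imread(f'pics/{n}.png');cv2.imwrite(f'pics/{n}b.png',cv2.resize(i,(800,600),interpolation=cv2.INTER_CUBIC))
E
```

```text
(no output)
```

View pics/t1b.png

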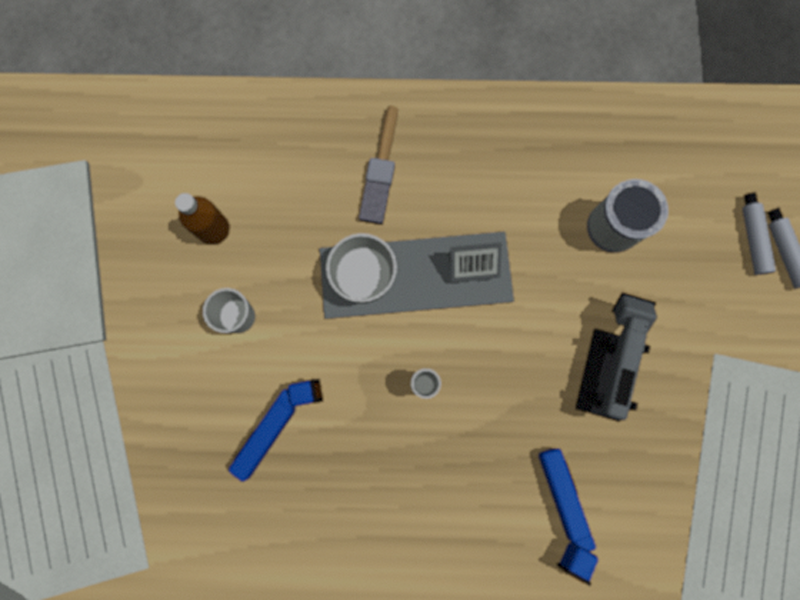

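View pics/s1b.png

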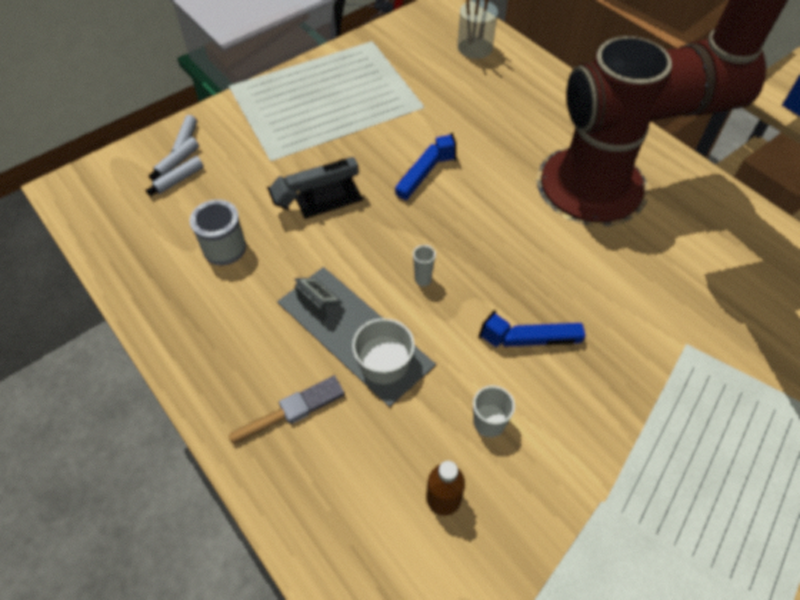

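The top view (800-scale) shows the wide tub at (360,268), middle (227,312), narrow (426,383), label (475,263), and the grey scanner in its rest at (625,360) with its head up (+x). The scene view agrees: the blue ones are decoys. Next I fit poses to the silhouettes.

```bash
cat > fit.py <<'E'
from h import *
from scipy.optimize import minimize
def circ(r,z,n=40):
    t=np.linspace(0,2*np.pi,n);return np.c_[r*np.cos(t),r*np.sin(t),z+0*t]
def box(c,s,R=np.eye(3)):
    g=np.array([[i,j,k] for i in(-.5,.5) for j in(-.5,.5) for k in(-.5,.5)])*s
    return g@R.T+c
def place(P,x,y,a,z=0):
    c,s=np.cos(a),np.sin(a);return P@np.array([[c,s,0],[-s,c,0],[0,0,1]])+[x,y,z]
def tub(rf,rr,h): return [np.r_[circ(rf,0),circ(rr,h)]]
TUB={'wide_tub':(tub(.044,.052,.060),.006),'middle_tub':(tub(.027,.033,.07),0),'narrow_tub':(tub(.0165,.021,.08),0)}
q=np.sqrt(.5);Ry=np.array([[q,0,q],[0,1,0],[-q,0,q]]) # x -> (q,0,-q)
SC=[box([0,0,.016],[.13,.03,.032]),box(np.array([.107,0,-.012])-.02*Ry[:,0],[.04,.05,.034],Ry)]
S=4
def render(f,parts):
    m=np.zeros((420*S,560*S),np.uint8)
    for P in parts:
        uv=np.array([proj(f,p) for p in P])
        h=cv2.convexHull((((uv+.5)*S)).astype(np.float32))
        cv2.fillConvexPoly(m,h.round().astype(np.int32),1)
    return m
def fit(obs,parts,x0,z=0,yaw=True):
    M=[(f,cv2.resize(m.astype(np.uint8),None,fx=S,fy=S,interpolation=cv2.INTER_NEAREST)) for f,m in obs]
    def cost(v):
        t=0
        for f,m in M:
            r=render(f,[place(P,v[0],v[1],v[2] if yaw else 0,z) for P in parts])
            t+=1-(r&m).sum()/max(1,(r|m).sum())
        return t/len(M)
    n=3 if yaw else 2
    sim=np.array([x0[:n]]+[np.array(x0[:n])+d for d in np.diag([.015,.015,.15])[:n,:n]])
    r=minimize(cost,x0[:n],method='Nelder-Mead',options=dict(initial_simplex=sim,xatol=2e-4,fatol=1e-4))
    return r.x,r.fun
def near(f,n,u,v):
    c=[]
    for r in spotter.outline_of(f,n):
        ys,xs=np.nonzero(r['region'])
        if len(xs): c.append((np.hypot(xs.mean()-u,ys.mean()-v),r['region']))
    c=[k for k in c if k[0]<20]
    return min(c,key=lambda k:k[0])[1] if c else None
E
python3 - <<'E'
from fit import *
a=grab_frame('scene');b=grab_frame('top')
g={'wide_tub':((253,188),(268,245)),'middle_tub':((160,218),(344,288)),'narrow_tub':((298.5,268),(296.5,186))}
mw=None
for n,(t,s) in g.items():
    parts,z=TUB[n];x0=at_z(b,*t,.05)[:2]
    mt,ms=near(b,n,*t),near(a,n,*s)
    o=[(b,mt)] if mt is not None else []
    if ms is not None:o.append((a,ms))
    print(n,[fit([k],parts,x0,z,False) for k in o],fit(o,parts,x0,z,False))
    if n=='wide_tub':mw=(mt,ms)
mt,ms=near(b,'scanner',439,247),near(a,'scanner',217,126)
x0=[*at_z(b,439,250,.07)[:2],-.15]
o=[(b,mt),(a,ms)]
print('scanner',[fit([k],SC,x0,.055) for k in o],fit(o,SC,x0,.055))
# tray
L=np.array([[-q,0,-q],[0,1,0],[q,0,0]])
lz=np.array([-q,0,q]);lx=np.array([q,0,q]);RL=np.c_[lx,[0,1,0],lz]
lab=box([0,0,0],[.044,.064,0],RL)+[0,-.09,.046]  # label centre at x~0 assumed
TR=[box([0,0,.003],[.116,.3,.006]),TUB['wide_tub'][0][0]+[0,.09,.006],box([0,0,-.003],[.06,.076,.006],RL)+[0,-.09,.046]]
mt=near(b,'tray',303,194);ms=near(a,'tray',241,229)
o=[(b,mt|mw[0]),(a,ms|mw[1])]
x0=[*at_z(b,292,193,0)[:2],.05]
print('tray',[fit([k],TR,x0) for k in o],fit(o,TR,x0))
for f,l in((b,near(b,'label',334,184)),(a,near(a,'label',223,203))):
    if l is None: continue
    ys,xs=np.nonzero(l);p=at_z(f,xs.mean(),ys.mean(),.046);print('label c',p)
E
```

```text
wide_tub [(array([0.60228905, 0.06537503]), np.float64(0.05056513979773947)), (array([0.6055933 , 0.06526325]), np.float64(0.029069541191578785))] (array([0.60422894, 0.06538726]), np.float64(0.054358443867428774))
middle_tub [(array([0.53442017, 0.26034586]), np.float64(0.035572337042925284)), (array([0.53742767, 0.26153301]), np.float64(0.030783515463181255))] (array([0.53568706, 0.26083983]), np.float64(0.05475990843651657))
narrow_tub [(array([ 0.4352197 , -0.03207007]), np.float64(0.09114857744994731)), (array([ 0.43783407, -0.030105  ]), np.float64(0.0693858415377403))] (array([ 0.43556486, -0.03211485]), np.float64(0.09603196810533943))
scanner [(array([ 0.45702427, -0.31086943, -0.30832582]), np.float64(0.14179952692532183)), (array([ 0.45705203, -0.31371704, -0.26030457]), np.float64(0.1424169421256093))] (array([ 0.45663701, -0.31216481, -0.29214088]), np.float64(0.14481971878555117))
tray [(array([ 0.60741368, -0.01735871,  0.10714358]), np.float64(0.03938552789808225)), (array([ 0.61028417, -0.0163714 ,  0.11117924]), np.float64(0.03987850408150351))] (array([ 0.60863903, -0.01703348,  0.11051493]), np.float64(0.04822699327882446))
label c [ 0.6176809  -0.10720896  0.046     ]
label c [ 0.62099678 -0.10760382  0.046     ]
```

Emit:
apply_moves([
  {"dx":-180,"dy":-89,"jaw":0},
  {"dx":-180,"dy":-89,"jaw":0},
  {"dx":-180,"dy":-89,"jaw":0},
  {"dx":-180,"dy":-89,"jaw":0},
  {"dx":-180,"dy":-89,"jaw":0},
])

```text
invalid input at $.series[0]: expected keys jaw, dx, dy, dz, turn
```

Emit:
apply_moves([
  {"dx":-180,"dy":-89,"jaw":0},
  {"dx":-180,"dy":-89,"jaw":0},
  {"dx":-180,"dy":-89,"jaw":0},
  {"dx":-180,"dy":-89,"jaw":0},
  {"dx":-180,"dy":-89,"jaw":0},
])

```text
invalid input at $.series[0]: expected keys jaw, dx, dy, dz, turn
```

Emit:
apply_moves([
  {"dx":-73,"dy":-37,"dz":20,"jaw":0},
  {"dx":-73,"dy":-37,"dz":50,"jaw":0},
  {"dx":-73,"dy":-37,"dz":80,"jaw":0},
  {"dx":-73,"dy":-37,"dz":80,"jaw":0},
  {"dx":-73,"dy":-37,"dz":80,"jaw":0},
])

```text
invalid input at $.series[0]: expected keys jaw, dx, dy, dz, turn
```

```bash
cat >> fit.py <<'E'
from scipy.spatial.transform import Rotation as Ro
def delta(tgt,yaw=None):
    s=state();w=s['tool_rot'];R=Ro.from_quat([*w[1:],w[0]]).as_matrix()
    d=R.T@(np.array(tgt)-s['tool_pos'])*1000
    yt=np.arctan2(R[1,1],R[0,1])-np.pi/2   # yaw of closing axis vs world y
    out=dict(zip(['dx','dy','dz'],d.round(1)))
    if yaw is not None:
        e=(yaw-yt+np.pi/2)%np.pi-np.pi/2; out['turn']=round(-e,3)
    print('t',round(s['time'],2),'tcp',s['tool_pos'].round(4),'ax yaw',yt.round(3),'w',round(s['gripper_width'],3),'F',s['contact_force'].round(1),'->',out)
E
python3 - <<'E'
from fit import *
f=grab_frame('wrist');save(f,'w1.png')
m=spotter.outline_of(f,'middle_tub')
print([(r['conf'],r['extent']) for r in m])
if m: print(fit([(f,m[0]['region'])],TUB['middle_tub'][0],[.536,.261],0,False))
delta([.536,.261,.07])
E
```

```text
[]
t 2.0 tcp [0.187  0.5964 0.2503] ax yaw -0.304 w 0.998 F [-0.3 -0.7 -0.6] -> {'dx': np.float64(-433.4), 'dy': np.float64(-215.6), 'dz': np.float64(180.3)}
```

View pics/w1.png

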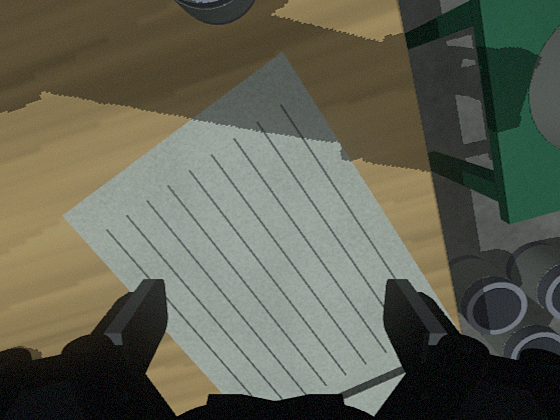

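The arm hadn't moved, since every row needs all five keys. The wrist picture shows only the paper with the fingers at the bottom, around (150,330) and (400,330).

Emit:
apply_moves([
  {"dx":-180,"dy":-89,"dz":0,"turn":0,"jaw":0},
  {"dx":-180,"dy":-89,"dz":0,"turn":0,"jaw":0},
  {"dx":-180,"dy":-89,"dz":0,"turn":0,"jaw":0},
  {"dx":-180,"dy":-89,"dz":0,"turn":0,"jaw":0},
  {"dx":-180,"dy":-89,"dz":0,"turn":0,"jaw":0},
])

```text
time: 2.42
tool_pos: [0.3336, 0.4558, 0.2505]
tool_rot: [0.0, 0.152, 0.988, 0.0]
contact_force: [1.1, 0.7, -0.6]
gripper_width: 1.001
grasp_force: 0.0
```

Emit:
apply_moves([
  {"dx":-180,"dy":-89,"dz":0,"turn":0,"jaw":0},
  {"dx":-180,"dy":-89,"dz":0,"turn":0,"jaw":0},
  {"dx":-180,"dy":-89,"dz":0,"turn":0,"jaw":0},
  {"dx":-180,"dy":-89,"dz":0,"turn":0,"jaw":0},
  {"dx":-180,"dy":-89,"dz":0,"turn":0,"jaw":0},
])

```text
time: 2.83
tool_pos: [0.4789, 0.3166, 0.2506]
tool_rot: [0.0, 0.152, 0.988, 0.0]
contact_force: [0.2, 0.3, -0.3]
gripper_width: 0.998
grasp_force: 0.0
```

Emit:
apply_moves([
  {"dx":-73,"dy":-37,"dz":80,"turn":0,"jaw":0},
  {"dx":-73,"dy":-37,"dz":80,"turn":0,"jaw":0},
  {"dx":-73,"dy":-37,"dz":80,"turn":0,"jaw":0},
  {"dx":-73,"dy":-37,"dz":80,"turn":0,"jaw":0},
  {"dx":-73,"dy":-37,"dz":80,"turn":0,"jaw":0},
])

```text
time: 3.25
tool_pos: [0.5353, 0.2606, 0.1684]
tool_rot: [-0.002, 0.152, 0.988, -0.001]
contact_force: [-0.2, 0.3, 0.4]
gripper_width: 1.004
grasp_force: 0.0
```

```bash
python3 - <<'E'
from fit import *
f=grab_frame('wrist');save(f,'w2.png')
m=spotter.outline_of(f,'middle_tub')
print([(r['conf'],r['extent']) for r in m])
if m: print(fit([(f,m[0]['region'])],TUB['middle_tub'][0],[.536,.261],0,False))
delta([.536,.261,.07])
E
```

```text
[(0.65, [224.1, 168.7, 329.3, 269.8])]
(array([0.53559478, 0.26142036]), np.float64(0.021876614728507326))
t 3.35 tcp [0.536  0.2624 0.1715] ax yaw -0.303 w 0.997 F [ 0.3 -0.1 -0.4] -> {'dx': np.float64(-0.3), 'dy': np.float64(-1.5), 'dz': np.float64(101.5)}
```

View pics/w2.png

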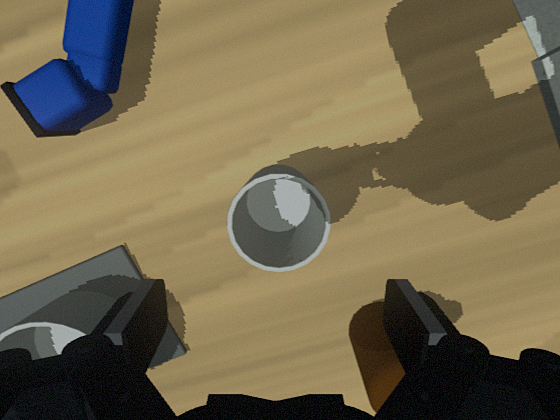

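Wrist view: the middle tub is centred at (279,222) between the fingers, with an empty decoy-free surround. Descend and grip.

Emit:
apply_moves([
  {"dx":0,"dy":-1,"dz":35,"turn":0,"jaw":0},
  {"dx":0,"dy":-1,"dz":70,"turn":0,"jaw":0},
  {"dx":0,"dy":-1,"dz":102,"turn":0,"jaw":0},
  {"dx":0,"dy":-1,"dz":102,"turn":0,"jaw":0},
  {"dx":0,"dy":-1,"dz":102,"turn":0,"jaw":0},
])

```text
time: 3.77
tool_pos: [0.5344, 0.2615, 0.0683]
tool_rot: [-0.001, 0.15, 0.989, -0.0]
contact_force: [-0.4, 0.1, 0.8]
gripper_width: 0.998
grasp_force: 0.0
```

Emit:
apply_moves([
  {"dx":0,"dy":0,"dz":0,"turn":0,"jaw":0.4},
  {"dx":0,"dy":0,"dz":0,"turn":0,"jaw":0.4},
  {"dx":0,"dy":0,"dz":0,"turn":0,"jaw":0.4},
  {"dx":0,"dy":0,"dz":0,"turn":0,"jaw":0.4},
  {"dx":0,"dy":0,"dz":0,"turn":0,"jaw":0.4},
])

```text
time: 4.18
tool_pos: [0.5385, 0.2619, 0.0732]
tool_rot: [0.003, 0.151, 0.988, 0.002]
contact_force: [-0.8, -0.6, 5.9]
gripper_width: 0.732
grasp_force: 65.9
```

Emit:
apply_moves([
  {"dx":0,"dy":0,"dz":-30,"turn":0,"jaw":0.4},
  {"dx":0,"dy":0,"dz":-60,"turn":0,"jaw":0.4},
  {"dx":0,"dy":0,"dz":-90,"turn":0,"jaw":0.4},
  {"dx":0,"dy":0,"dz":-90,"turn":0,"jaw":0.4},
  {"dx":0,"dy":0,"dz":-90,"turn":0,"jaw":0.4},
])

```text
time: 4.6
tool_pos: [0.5379, 0.2617, 0.1635]
tool_rot: [0.004, 0.151, 0.988, 0.002]
contact_force: [-0.6, -0.1, -2.2]
gripper_width: 0.732
grasp_force: 66.3
```

```bash
python3 - <<'E'
from fit import *
for i in range(3): delta([.6042,.0655,.1])
f=grab_frame('scene')
c=proj(f,state()['tool_pos']).astype(int);print(c)
i=f['pixels'][c[1]-55:c[1]+65,c[0]-80:c[0]+80,::-1];cv2.imwrite('pics/g1.png',cv2.resize(i,None,fx=5,fy=5,interpolation=cv2.INTER_CUBIC))
g=grab_frame('wrist');m=spotter.outline_of(g,'middle_tub')
print([(r['conf'],r['extent']) for r in m])
E
```

```text
t 4.6 tcp [0.5379 0.2617 0.1635] ax yaw -0.304 w 0.732 F [-0.6 -0.1 -2.2] -> {'dx': np.float64(-121.4), 'dy': np.float64(-167.7), 'dz': np.float64(63.5)}
t 4.6 tcp [0.5379 0.2617 0.1635] ax yaw -0.304 w 0.732 F [-0.6 -0.1 -2.2] -> {'dx': np.float64(-121.4), 'dy': np.float64(-167.7), 'dz': np.float64(63.5)}
t 4.6 tcp [0.5379 0.2617 0.1635] ax yaw -0.304 w 0.732 F [-0.6 -0.1 -2.2] -> {'dx': np.float64(-121.4), 'dy': np.float64(-167.7), 'dz': np.float64(63.5)}
[350 263]
[(0.91, [191.3, 190.1, 355.7, 367.3])]
```

View pics/g1.png

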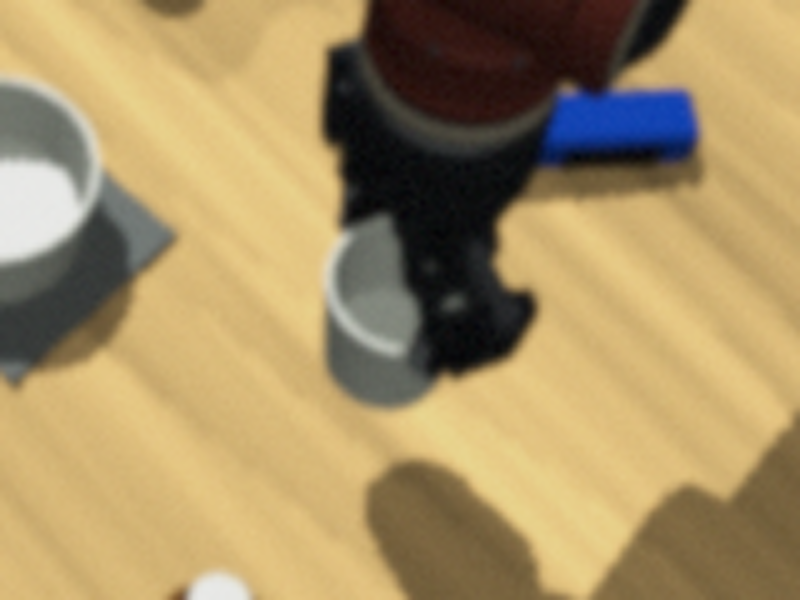

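Held upright by the rim, as seen at (390,290) in the crop. Carry it over the wide tub.

Emit:
apply_moves([
  {"dx":-20,"dy":-27,"dz":0,"turn":0,"jaw":0.4},
  {"dx":-42,"dy":-57,"dz":0,"turn":0,"jaw":0.4},
  {"dx":-65,"dy":-87,"dz":0,"turn":0,"jaw":0.4},
  {"dx":-88,"dy":-118,"dz":0,"turn":0,"jaw":0.4},
  {"dx":-109,"dy":-147,"dz":0,"turn":0,"jaw":0.4},
])

```text
time: 5.17
tool_pos: [0.5949, 0.086, 0.1564]
tool_rot: [-0.001, 0.151, 0.988, -0.0]
contact_force: [1.0, 0.8, 0.1]
gripper_width: 0.725
grasp_force: 66.3
```

Emit:
apply_moves([
  {"dx":-15,"dy":-20,"dz":0,"turn":0,"jaw":0.4},
  {"dx":-15,"dy":-20,"dz":0,"turn":0,"jaw":0.4},
  {"dx":-15,"dy":-20,"dz":0,"turn":0,"jaw":0.4},
])

```text
time: 5.42
tool_pos: [0.6032, 0.0631, 0.1565]
tool_rot: [-0.002, 0.153, 0.988, -0.0]
contact_force: [0.1, 0.8, -0.9]
gripper_width: 0.727
grasp_force: 66.3
```

```bash
python3 - <<'E'
from fit import *
delta([.604,.0655,.094])
g=grab_frame('wrist');a=grab_frame('scene')
m=spotter.outline_of(g,'middle_tub');w=spotter.outline_of(g,'wide_tub')
print([(r['conf'],r['extent']) for r in m],[(r['conf'],r['extent']) for r in w])
i=np.hstack([g['pixels'][100:420,100:460],cv2.resize(a['pixels'][170:310,190:330],(320,320))]);cv2.imwrite('pics/g2.png',i[:,:,::-1])
E
```

```text
t 5.42 tcp [0.6032 0.0631 0.1565] ax yaw -0.306 w 0.727 F [ 0.1  0.8 -0.9] -> {'dx': np.float64(-0.3), 'dy': np.float64(2.5), 'dz': np.float64(62.5)}
[(0.88, [192.1, 189.8, 355.9, 367.4])] [(0.59, [197.4, 146.0, 367.5, 261.8]), (0.36, [0.4, 90.0, 382.4, 368.3])]
```

View pics/g2.png

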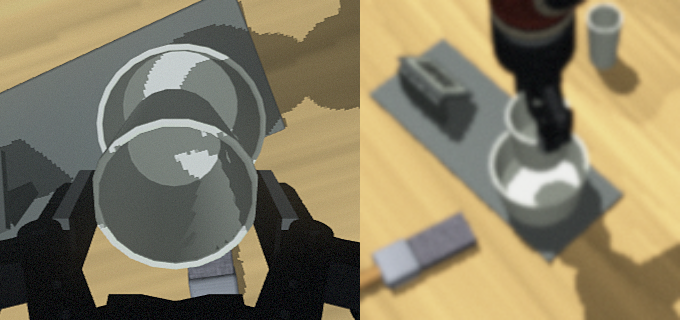

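Wrist view: middle rim centre (175,193 in the crop) with the wide tub behind it, aligned sideways. The descent starts here, and the last millimetres go by force.

Emit:
apply_moves([
  {"dx":0,"dy":1,"dz":20,"turn":0,"jaw":0.4},
  {"dx":0,"dy":1,"dz":40,"turn":0,"jaw":0.4},
  {"dx":0,"dy":1,"dz":60,"turn":0,"jaw":0.4},
  {"dx":0,"dy":1,"dz":64,"turn":0,"jaw":0.4},
  {"dx":0,"dy":1,"dz":64,"turn":0,"jaw":0.4},
])

```text
time: 6.03
tool_pos: [0.6034, 0.0663, 0.0937]
tool_rot: [-0.001, 0.15, 0.989, -0.0]
contact_force: [1.0, 1.0, -0.6]
gripper_width: 0.732
grasp_force: 65.7
```

Emit:
apply_moves([
  {"dx":0,"dy":0,"dz":2,"turn":0,"jaw":0.4},
  {"dx":0,"dy":0,"dz":3,"turn":0,"jaw":0.4},
  {"dx":0,"dy":0,"dz":4,"turn":0,"jaw":0.4},
  {"dx":0,"dy":0,"dz":4,"turn":0,"jaw":0.4},
])

```text
time: 6.37
tool_pos: [0.605, 0.0659, 0.0928]
tool_rot: [0.001, 0.151, 0.989, 0.0]
contact_force: [-3.1, 1.1, 7.9]
gripper_width: 0.728
grasp_force: 66.4
```

Emit:
apply_moves([
  {"dx":0,"dy":0,"dz":-1,"turn":0,"jaw":0.25},
  {"dx":0,"dy":0,"dz":-1,"turn":0,"jaw":0.1},
  {"dx":0,"dy":0,"dz":-1,"turn":0,"jaw":0},
  {"dx":0,"dy":0,"dz":-1,"turn":0,"jaw":0},
  {"dx":0,"dy":0,"dz":-1,"turn":0,"jaw":0},
])

```text
time: 6.78
tool_pos: [0.604, 0.0653, 0.0911]
tool_rot: [-0.0, 0.151, 0.988, -0.0]
contact_force: [0.1, 0.3, 0.0]
gripper_width: 1.0
grasp_force: 0.0
```

Emit:
apply_moves([
  {"dx":0,"dy":0,"dz":-15,"turn":0,"jaw":0},
  {"dx":0,"dy":0,"dz":-50,"turn":0,"jaw":0},
  {"dx":0,"dy":0,"dz":-90,"turn":0,"jaw":0},
  {"dx":0,"dy":0,"dz":-110,"turn":0,"jaw":0},
  {"dx":0,"dy":0,"dz":-110,"turn":0,"jaw":0},
])

```text
time: 7.2
tool_pos: [0.6076, 0.0652, 0.2087]
tool_rot: [0.006, 0.151, 0.988, 0.001]
contact_force: [0.1, 0.2, 0.6]
gripper_width: 0.993
grasp_force: 0.0
```

```bash
python3 - <<'E'
from fit import *
g=grab_frame('wrist')
for n in ('wide_tub','middle_tub'):
    o=spotter.outline_of(g,n)
    print(n,[(r['conf'],r['extent']) for r in o])
    P,z=TUB[n];z+=.02*(n[0]=='m')
    for r in o[:1]: print(fit([(g,r['region'])],P,[.604,.0655],z,False))
i=g['pixels'];cv2.imwrite('pics/g3.png',i[:,:,::-1])
delta([.436,-.0315,.17])
E
```

```text
wide_tub [(0.64, [203.9, 127.3, 342.2, 262.2]), (0.6, [20.3, 83.1, 361.4, 320.1])]
(array([0.60451474, 0.06543236]), np.float64(0.4924582484130854))
middle_tub [(0.68, [225.7, 157.0, 320.6, 250.3])]
(array([0.60316213, 0.06545051]), np.float64(0.021265634633087616))
t 7.35 tcp [0.6037 0.0652 0.2004] ax yaw -0.304 w 0.999 F [-0.5 -0.1 -0.9] -> {'dx': np.float64(131.0), 'dy': np.float64(-142.4), 'dz': np.float64(30.6)}
```

View pics/g3.png

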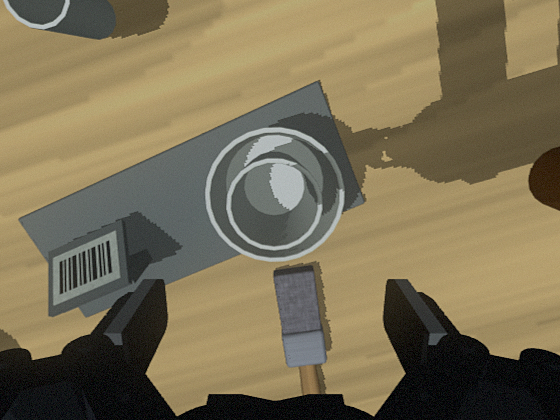

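Middle tub sits centred in the wide one, with its rim at (275,205). On to the narrow tub.

Emit:
apply_moves([
  {"dx":26,"dy":-28,"dz":0,"turn":0,"jaw":0},
  {"dx":52,"dy":-56,"dz":0,"turn":0,"jaw":0},
  {"dx":78,"dy":-85,"dz":8,"turn":0,"jaw":0},
  {"dx":105,"dy":-114,"dz":20,"turn":0,"jaw":0},
  {"dx":131,"dy":-142,"dz":20,"turn":0,"jaw":0},
])

```text
time: 7.77
tool_pos: [0.4325, -0.031, 0.176]
tool_rot: [-0.004, 0.151, 0.989, 0.0]
contact_force: [-0.1, -1.5, -0.2]
gripper_width: 1.003
grasp_force: 0.0
```

Emit:
apply_moves([
  {"dx":0,"dy":0,"dz":5,"turn":0,"jaw":0},
  {"dx":0,"dy":0,"dz":5,"turn":0,"jaw":0},
  {"dx":0,"dy":0,"dz":5,"turn":0,"jaw":0},
])

```text
time: 8.02
tool_pos: [0.4361, -0.0309, 0.1748]
tool_rot: [-0.001, 0.152, 0.988, 0.0]
contact_force: [0.4, -0.3, 0.5]
gripper_width: 0.998
grasp_force: 0.0
```

```bash
python3 - <<'E'
from fit import *
g=grab_frame('wrist')
n='narrow_tub';o=spotter.outline_of(g,n)
for r in o[:2]: print(r['conf'],r['extent'],fit([(g,r['region'])],TUB[n][0],[.436,-.0315],0,False))
for i in range(3): delta([.436,-.0315,.079]);grab_frame('wrist')
E
```

```text
0.77 [240.8, 173.0, 310.3, 256.2] (array([ 0.43560316, -0.0312883 ]), np.float64(0.02304259388566743))
t 8.12 tcp [ 0.4374 -0.0307  0.176 ] ax yaw -0.303 w 0.998 F [-0.2 -0.1  0.1] -> {'dx': np.float64(1.0), 'dy': np.float64(-1.2), 'dz': np.float64(97.0)}
t 8.17 tcp [ 0.4376 -0.0307  0.1763] ax yaw -0.303 w 0.997 F [ 0.6 -0.1 -0.7] -> {'dx': np.float64(1.2), 'dy': np.float64(-1.2), 'dz': np.float64(97.3)}
t 8.22 tcp [ 0.4376 -0.0307  0.1764] ax yaw -0.303 w 1.002 F [-0.6  0.9  0.3] -> {'dx': np.float64(1.3), 'dy': np.float64(-1.2), 'dz': np.float64(97.4)}
```

Emit:
apply_moves([
  {"dx":1,"dy":-1,"dz":35,"turn":0,"jaw":0},
  {"dx":1,"dy":-1,"dz":70,"turn":0,"jaw":0},
  {"dx":1,"dy":-1,"dz":95,"turn":0,"jaw":0},
  {"dx":1,"dy":-1,"dz":95,"turn":0,"jaw":0},
  {"dx":1,"dy":-1,"dz":95,"turn":0,"jaw":0},
])

```text
time: 8.68
tool_pos: [0.4348, -0.0312, 0.0803]
tool_rot: [-0.002, 0.151, 0.989, 0.0]
contact_force: [0.6, -0.6, 0.8]
gripper_width: 1.001
grasp_force: 0.0
```

Emit:
apply_moves([
  {"dx":0,"dy":0,"dz":0,"turn":0,"jaw":0.65},
  {"dx":0,"dy":0,"dz":0,"turn":0,"jaw":0.65},
  {"dx":0,"dy":0,"dz":0,"turn":0,"jaw":0.65},
  {"dx":0,"dy":0,"dz":0,"turn":0,"jaw":0.65},
  {"dx":0,"dy":0,"dz":0,"turn":0,"jaw":0.65},
])

```text
time: 9.1
tool_pos: [0.4371, -0.032, 0.0836]
tool_rot: [0.002, 0.151, 0.988, -0.0]
contact_force: [0.3, -0.0, 5.9]
gripper_width: 0.451
grasp_force: 60.4
```

Emit:
apply_moves([
  {"dx":0,"dy":0,"dz":0,"turn":0,"jaw":0.7},
  {"dx":0,"dy":0,"dz":0,"turn":0,"jaw":0.7},
  {"dx":0,"dy":0,"dz":0,"turn":0,"jaw":0.7},
])

```text
time: 9.35
tool_pos: [0.4371, -0.032, 0.0835]
tool_rot: [0.002, 0.151, 0.988, -0.0]
contact_force: [-0.6, -0.4, 7.0]
gripper_width: 0.451
grasp_force: 60.4
```

Emit:
apply_moves([
  {"dx":0,"dy":0,"dz":-25,"turn":0,"jaw":0.7},
  {"dx":0,"dy":0,"dz":-60,"turn":0,"jaw":0.7},
  {"dx":0,"dy":0,"dz":-95,"turn":0,"jaw":0.7},
  {"dx":0,"dy":0,"dz":-125,"turn":0,"jaw":0.7},
  {"dx":0,"dy":0,"dz":-125,"turn":0,"jaw":0.7},
])

```text
time: 9.77
tool_pos: [0.4391, -0.0326, 0.2146]
tool_rot: [0.007, 0.151, 0.988, -0.001]
contact_force: [0.7, 0.2, 1.0]
gripper_width: 0.451
grasp_force: 60.7
```

Emit:
apply_moves([
  {"dx":-20,"dy":22,"dz":0,"turn":0,"jaw":0.7},
  {"dx":-46,"dy":50,"dz":0,"turn":0,"jaw":0.7},
  {"dx":-72,"dy":78,"dz":0,"turn":0,"jaw":0.7},
  {"dx":-98,"dy":106,"dz":0,"turn":0,"jaw":0.7},
  {"dx":-118,"dy":128,"dz":0,"turn":0,"jaw":0.7},
])

```text
time: 10.18
tool_pos: [0.5882, 0.0565, 0.206]
tool_rot: [0.0, 0.151, 0.989, 0.0]
contact_force: [-0.3, -0.2, 0.6]
gripper_width: 0.455
grasp_force: 60.7
```

Emit:
apply_moves([
  {"dx":-13,"dy":14,"dz":0,"turn":0,"jaw":0.7},
  {"dx":-13,"dy":14,"dz":0,"turn":0,"jaw":0.7},
  {"dx":-13,"dy":14,"dz":0,"turn":0,"jaw":0.7},
  {"dx":-13,"dy":14,"dz":0,"turn":0,"jaw":0.7},
])

```text
time: 10.52
tool_pos: [0.6023, 0.0643, 0.2058]
tool_rot: [-0.001, 0.151, 0.988, -0.0]
contact_force: [-0.7, 0.3, -0.2]
gripper_width: 0.451
grasp_force: 60.7
```

```bash
python3 - <<'E'
from fit import *
g=grab_frame('wrist');a=grab_frame('scene')
delta([.604,.066,.102])
n='narrow_tub';o=spotter.outline_of(g,n)
for r in o[:1]:
    print(r['conf'],r['extent'])
    print([fit([(g,r['region'])],TUB[n][0],[.603,.0655],z,False) for z in(.115,.125)])
i=np.hstack([g['pixels'][100:420,100:460],cv2.resize(a['pixels'][150:290,200:340],(320,320))]);cv2.imwrite('pics/g4.png',i[:,:,::-1])
E
```

```text
t 10.62 tcp [0.6021 0.0641 0.2062] ax yaw -0.304 w 0.454 F [ 0.4 -0.4 -0.5] -> {'dx': np.float64(-1.2), 'dy': np.float64(2.4), 'dz': np.float64(104.2)}
0.86 [221.4, 202.3, 326.0, 347.4]
[(array([0.60535034, 0.06284752]), np.float64(0.07557490321446991)), (array([0.59972021, 0.06457105]), np.float64(0.054750523658628314))]
```

View pics/g4.png

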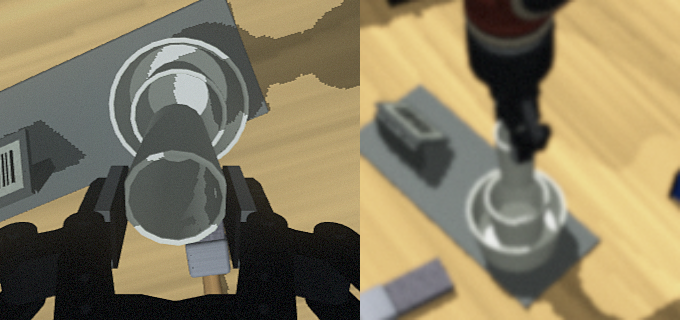

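The narrow tub is upright over the nest, rim at (177,197) in the crop. Lower it.

Emit:
apply_moves([
  {"dx":0,"dy":1,"dz":20,"turn":0,"jaw":0.7},
  {"dx":0,"dy":1,"dz":45,"turn":0,"jaw":0.7},
  {"dx":0,"dy":1,"dz":70,"turn":0,"jaw":0.7},
  {"dx":0,"dy":1,"dz":85,"turn":0,"jaw":0.7},
  {"dx":0,"dy":1,"dz":85,"turn":0,"jaw":0.7},
])

```text
time: 11.08
tool_pos: [0.6009, 0.0651, 0.1183]
tool_rot: [-0.003, 0.152, 0.988, -0.0]
contact_force: [-1.1, -0.7, -1.9]
gripper_width: 0.455
grasp_force: 62.0
```

Emit:
apply_moves([
  {"dx":0,"dy":0,"dz":2,"turn":0,"jaw":0.7},
  {"dx":0,"dy":0,"dz":3,"turn":0,"jaw":0.7},
  {"dx":0,"dy":0,"dz":4,"turn":0,"jaw":0.7},
  {"dx":0,"dy":0,"dz":4,"turn":0,"jaw":0.7},
])

```text
time: 11.42
tool_pos: [0.6037, 0.0654, 0.1184]
tool_rot: [0.001, 0.151, 0.988, 0.0]
contact_force: [-1.1, 0.4, -0.6]
gripper_width: 0.451
grasp_force: 62.0
```

Emit:
apply_moves([
  {"dx":0,"dy":0,"dz":1,"turn":0,"jaw":0.7},
  {"dx":0,"dy":0,"dz":2,"turn":0,"jaw":0.7},
  {"dx":0,"dy":0,"dz":2,"turn":0,"jaw":0.7},
  {"dx":0,"dy":0,"dz":2,"turn":0,"jaw":0.7},
])

```text
time: 11.75
tool_pos: [0.604, 0.0655, 0.1167]
tool_rot: [0.001, 0.151, 0.988, 0.0]
contact_force: [-0.9, 0.8, 5.7]
gripper_width: 0.453
grasp_force: 62.6
```

Emit:
apply_moves([
  {"dx":0,"dy":0,"dz":0,"turn":0,"jaw":0.5},
  {"dx":0,"dy":0,"dz":0,"turn":0,"jaw":0.25},
  {"dx":0,"dy":0,"dz":0,"turn":0,"jaw":0},
  {"dx":0,"dy":0,"dz":0,"turn":0,"jaw":0},
  {"dx":0,"dy":0,"dz":0,"turn":0,"jaw":0},
])

```text
time: 12.17
tool_pos: [0.6029, 0.0655, 0.1148]
tool_rot: [-0.0, 0.151, 0.988, -0.0]
contact_force: [-0.0, 0.1, -0.5]
gripper_width: 1.004
grasp_force: 0.0
```

Emit:
apply_moves([
  {"dx":0,"dy":0,"dz":-15,"turn":0,"jaw":0},
  {"dx":0,"dy":0,"dz":-50,"turn":0,"jaw":0},
  {"dx":0,"dy":0,"dz":-90,"turn":0,"jaw":0},
  {"dx":0,"dy":0,"dz":-120,"turn":0,"jaw":0},
  {"dx":0,"dy":0,"dz":-120,"turn":0,"jaw":0},
])

```text
time: 12.58
tool_pos: [0.607, 0.0655, 0.2445]
tool_rot: [0.007, 0.151, 0.988, 0.001]
contact_force: [1.1, 0.7, 1.1]
gripper_width: 0.997
grasp_force: 0.0
```

```bash
python3 - <<'E'
from fit import *
grab_frame('wrist');grab_frame('wrist');g=grab_frame('wrist');save(g,'g5.png')
for n,z in(('narrow_tub',.034),('middle_tub',.02)):
    o=spotter.outline_of(g,n)
    for r in o[:1]: print(n,r['conf'],r['extent'],fit([(g,r['region'])],TUB[n][0],[.603,.0655],z,False))
# label in this view
lz=np.array([-q,0,q]);lx=np.array([q,0,q]);RL=np.c_[lx,[0,1,0],lz]
o=spotter.outline_of(g,'label')
print([(r['conf'],r['extent']) for r in o])
if o: print('label',fit([(g,o[0]['region'])],[box([0,0,0],[.044,.064,0],RL)],[.6186,-.1064,.11],.046))
delta([.457,-.312,.22])
E
```

```text
narrow_tub 0.84 [247.3, 162.7, 306.8, 239.1] (array([0.60289782, 0.06597571]), np.float64(0.02138803184397975))
middle_tub 0.89 [232.6, 156.7, 317.9, 240.6] (array([0.60324009, 0.0654341 ]), np.float64(0.5667794408773346))
[(0.94, [69.3, 225.1, 136.6, 292.3])]
label (array([ 0.61919736, -0.10682711,  0.10044048]), np.float64(0.037959640743195355))
t 12.88 tcp [0.6022 0.0655 0.2328] ax yaw -0.304 w 0.997 F [-0.4  0.3 -0.7] -> {'dx': np.float64(25.5), 'dy': np.float64(-403.6), 'dz': np.float64(13.4)}
```

View pics/g5.png

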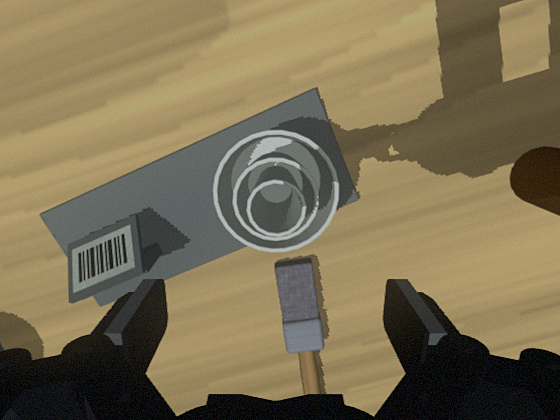

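All three tubs are nested concentrically around (275,200), and the label is at (103,258). Now to the scanner.

Emit:
apply_moves([
  {"dx":2,"dy":-40,"dz":0,"turn":0,"jaw":0},
  {"dx":5,"dy":-80,"dz":0,"turn":0,"jaw":0},
  {"dx":7,"dy":-120,"dz":0,"turn":0,"jaw":0},
  {"dx":10,"dy":-160,"dz":0,"turn":0,"jaw":0},
  {"dx":12,"dy":-200,"dz":0,"turn":0,"jaw":0},
])

```text
time: 13.3
tool_pos: [0.5303, -0.1228, 0.2335]
tool_rot: [-0.001, 0.151, 0.989, 0.0]
contact_force: [-0.1, -0.4, -0.8]
gripper_width: 1.002
grasp_force: 0.0
```

Emit:
apply_moves([
  {"dx":2,"dy":-40,"dz":0,"turn":0,"jaw":0},
  {"dx":5,"dy":-80,"dz":0,"turn":0,"jaw":0},
  {"dx":7,"dy":-120,"dz":0,"turn":0,"jaw":0},
  {"dx":10,"dy":-160,"dz":0,"turn":0,"jaw":0},
  {"dx":12,"dy":-200,"dz":0,"turn":0,"jaw":0},
])

```text
time: 13.72
tool_pos: [0.459, -0.3101, 0.2335]
tool_rot: [-0.001, 0.151, 0.988, 0.001]
contact_force: [0.3, 0.3, -0.1]
gripper_width: 1.004
grasp_force: 0.0
```

```bash
python3 - <<'E'
from fit import *
for i in range(3):g=grab_frame('wrist')
for r in spotter.outline_of(g,'scanner')[:2]:
    print(r['conf'],r['extent'],fit([(g,r['region'])],SC,[.457,-.312,-.29],.055))
for r in spotter.outline_of(g,'rest')[:1]:print('rest',r['conf'],r['extent'])
for r in spotter.outline_of(g,'scanner_head')[:1]:print('head',r['conf'],r['extent'],[fit([(g,r['region'])],SC[1:],[.457,-.312,-.29],.055)])
v,_=0,0
i=g['pixels'].copy()
for P in SC:
    h=cv2.convexHull(np.array([proj(g,p) for p in place(P,.457,-.312,-.29,.055)],np.float32)).astype(int);cv2.polylines(i,[h],True,(255,0,0))
save(dict(pixels=i),'w5.png')
delta([.467,-.315,.13],-.29)
E
```

```text
0.81 [248.2, 110.3, 309.0, 319.0] (array([ 0.45771773, -0.3125593 , -0.28249466]), np.float64(0.036407816138503635))
0.76 [303.8, 0.0, 359.0, 32.2] (array([ 0.457, -0.312, -0.29 ]), np.float64(1.0))
rest 0.8 [232.5, 111.9, 312.9, 255.5]
head 0.78 [249.5, 269.1, 304.6, 318.2] [(array([ 0.45793361, -0.31195614, -0.29129719]), np.float64(0.35243453797879243))]
t 14.02 tcp [ 0.4607 -0.3079  0.2342] ax yaw -0.303 w 1.0 F [ 0.6 -0.5 -0.2] -> {'dx': np.float64(-8.3), 'dy': np.float64(-5.0), 'dz': np.float64(104.1), 'turn': np.float64(-0.013)}
```

View pics/w5.png

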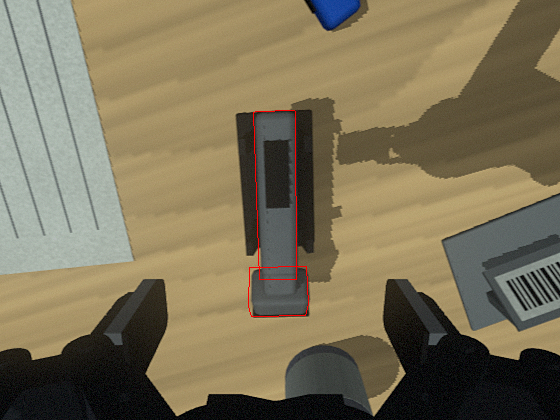

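The overlay fits the scanner lying in its rest, handle at (277,190) and head at (280,292), head towards the bottom. Grip at about x = +10 mm.

Emit:
apply_moves([
  {"dx":-8.5,"dy":-5,"dz":30,"turn":-0.02,"jaw":0},
  {"dx":-8.5,"dy":-5,"dz":65,"turn":-0.02,"jaw":0},
  {"dx":-8.5,"dy":-5,"dz":90,"turn":-0.02,"jaw":0},
  {"dx":-8.5,"dy":-5,"dz":100,"turn":-0.02,"jaw":0},
  {"dx":-8.5,"dy":-5,"dz":100,"turn":-0.02,"jaw":0},
])

```text
time: 14.43
tool_pos: [0.4661, -0.3134, 0.1316]
tool_rot: [-0.003, 0.14, 0.99, 0.002]
contact_force: [0.1, -0.3, 0.5]
gripper_width: 1.0
grasp_force: 0.0
```

```bash
python3 - <<'E'
from fit import *
for i in range(3):g=grab_frame('wrist')
delta([.4673,-.3153,.071],-.2825)
E
```

```text
t 14.58 tcp [ 0.4685 -0.3165  0.1374] ax yaw -0.283 w 1.002 F [0.3 0.5 0. ] -> {'dx': np.float64(1.7), 'dy': np.float64(0.9), 'dz': np.float64(66.4), 'turn': np.float64(-0.0)}
```

Emit:
apply_moves([
  {"dx":1,"dy":1,"dz":25,"turn":0,"jaw":0},
  {"dx":1,"dy":1,"dz":50,"turn":0,"jaw":0},
  {"dx":1,"dy":1,"dz":64,"turn":0,"jaw":0},
  {"dx":1,"dy":1,"dz":64,"turn":0,"jaw":0},
  {"dx":1,"dy":1,"dz":64,"turn":0,"jaw":0},
])

```text
time: 15.0
tool_pos: [0.4673, -0.3155, 0.0728]
tool_rot: [0.001, 0.141, 0.99, -0.0]
contact_force: [0.6, -0.6, 0.6]
gripper_width: 1.001
grasp_force: 0.0
```

Emit:
apply_moves([
  {"dx":0,"dy":0,"dz":0,"turn":0,"jaw":0.4},
  {"dx":0,"dy":0,"dz":0,"turn":0,"jaw":0.6},
  {"dx":0,"dy":0,"dz":0,"turn":0,"jaw":0.8},
  {"dx":0,"dy":0,"dz":0,"turn":0,"jaw":0.8},
  {"dx":0,"dy":0,"dz":0,"turn":0,"jaw":0.8},
])

```text
time: 15.42
tool_pos: [0.4672, -0.3156, 0.0726]
tool_rot: [0.001, 0.141, 0.99, -0.001]
contact_force: [-0.4, 0.8, -0.5]
gripper_width: 0.341
grasp_force: 59.7
```

Emit:
apply_moves([
  {"dx":0,"dy":0,"dz":0,"turn":0,"jaw":0.8},
  {"dx":0,"dy":0,"dz":0,"turn":0,"jaw":0.8},
  {"dx":0,"dy":0,"dz":0,"turn":0,"jaw":0.8},
])

```text
time: 15.67
tool_pos: [0.4672, -0.3156, 0.0725]
tool_rot: [0.001, 0.141, 0.99, -0.0]
contact_force: [-0.9, 0.1, 5.8]
gripper_width: 0.342
grasp_force: 60.7
```

```bash
python3 - <<'E'
from fit import *
grab_frame('top')
delta([.4673,-.3153,.071],-.2825)
E
```

```text
t 15.72 tcp [ 0.4672 -0.3156  0.0724] ax yaw -0.284 w 0.346 F [-1.1  1.   6.4] -> {'dx': np.float64(-0.0), 'dy': np.float64(0.3), 'dz': np.float64(1.4), 'turn': np.float64(-0.001)}
```

Emit:
apply_moves([
  {"dx":0,"dy":0,"dz":-15,"turn":0,"jaw":0.8},
  {"dx":0,"dy":0,"dz":-40,"turn":0,"jaw":0.8},
  {"dx":0,"dy":0,"dz":-65,"turn":0,"jaw":0.8},
  {"dx":0,"dy":0,"dz":-85,"turn":0,"jaw":0.8},
  {"dx":0,"dy":0,"dz":-90,"turn":0,"jaw":0.8},
])

```text
time: 16.13
tool_pos: [0.4677, -0.3161, 0.1645]
tool_rot: [0.002, 0.141, 0.99, -0.001]
contact_force: [0.2, -0.4, -1.0]
gripper_width: 0.344
grasp_force: 59.8
```

Emit:
apply_moves([
  {"dx":8,"dy":27,"dz":0,"turn":-0.06,"jaw":0.8},
  {"dx":18,"dy":60,"dz":0,"turn":-0.14,"jaw":0.8},
  {"dx":28,"dy":94,"dz":0,"turn":-0.22,"jaw":0.8},
  {"dx":38,"dy":128,"dz":0,"turn":-0.3,"jaw":0.8},
  {"dx":46,"dy":155,"dz":0,"turn":-0.35,"jaw":0.8},
])

```text
time: 16.55
tool_pos: [0.4643, -0.1508, 0.159]
tool_rot: [-0.002, -0.035, 0.999, 0.001]
contact_force: [0.4, 0.2, -1.3]
gripper_width: 0.343
grasp_force: 60.1
```

```bash
python3 - <<'E'
from fit import *
for i in range(3):g=grab_frame('wrist')
delta([.4664,-.1228,.132],.105)
E
```

```text
t 16.7 tcp [ 0.4648 -0.1514  0.1592] ax yaw 0.069 w 0.343 F [ 0.7 -1.4 -1.9] -> {'dx': np.float64(-3.7), 'dy': np.float64(28.3), 'dz': np.float64(27.3), 'turn': np.float64(-0.036)}
```

Emit:
apply_moves([
  {"dx":-1,"dy":10,"dz":8,"turn":-0.012,"jaw":0.8},
  {"dx":-2,"dy":19,"dz":18,"turn":-0.024,"jaw":0.8},
  {"dx":-3.5,"dy":28,"dz":27,"turn":-0.036,"jaw":0.8},
  {"dx":-3.5,"dy":28,"dz":27,"turn":-0.036,"jaw":0.8},
  {"dx":-3.5,"dy":28,"dz":27,"turn":-0.036,"jaw":0.8},
])

```text
time: 17.12
tool_pos: [0.4666, -0.1247, 0.1325]
tool_rot: [-0.001, -0.051, 0.999, 0.001]
contact_force: [0.5, -0.1, -2.0]
gripper_width: 0.341
grasp_force: 60.4
```

```bash
python3 - <<'E'
from fit import *
for i in range(3):b=grab_frame('top')
delta([.4664,-.1228,.132],.105)
a=grab_frame('scene')
mt,ms=near(b,'scanner',*proj(b,[.47,-.123,.13])),near(a,'scanner',*proj(a,[.5,-.12,.13]))
for f,m in((b,mt),(a,ms)):
    if m is None: print('none');continue
for f in(b,a):
    for n,z in(('scanner_head',None),):
        for r in spotter.outline_of(f,n):
            print(r['conf'],r['extent'],'pred',[np.round(k(np.array([proj(f,p) for p in place(SC[1],.4565,-.1238,.105,.1146)]),axis=0),1) for k in(np.min,np.max)])
E
```

```text
t 17.27 tcp [ 0.4678 -0.1257  0.1347] ax yaw 0.102 w 0.343 F [ 0.5 -0.  -3. ] -> {'dx': np.float64(1.1), 'dy': np.float64(3.0), 'dz': np.float64(2.7), 'turn': np.float64(-0.003)}
0.8 [204.8, 263.0, 225.0, 282.1] pred [array([327.5, 195.7]), array([357.5, 223.7])]
0.71 [328.7, 202.4, 349.8, 223.2] pred [array([327.5, 195.7]), array([357.5, 223.7])]
0.55 [390.6, 378.7, 419.4, 409.2] pred [array([327.5, 195.7]), array([357.5, 223.7])]
0.74 [333.1, 220.5, 355.8, 242.5] pred [array([227.3, 157.2]), array([256. , 182.3])]
0.73 [229.1, 158.1, 250.6, 180.6] pred [array([227.3, 157.2]), array([256. , 182.3])]
0.56 [307.1, 92.0, 321.0, 115.5] pred [array([227.3, 157.2]), array([256. , 182.3])]
```

The head sits where predicted. A small correction, then hold still for over two seconds.

Emit:
apply_moves([
  {"dx":1,"dy":3,"dz":2,"turn":0,"jaw":0.8},
  {"dx":1,"dy":3,"dz":2,"turn":0,"jaw":0.8},
  {"dx":1,"dy":3,"dz":2,"turn":0,"jaw":0.8},
  {"dx":1,"dy":3,"dz":2,"turn":0,"jaw":0.8},
  {"dx":1,"dy":3,"dz":2,"turn":0,"jaw":0.8},
])

```text
time: 17.93
tool_pos: [0.4662, -0.1223, 0.1323]
tool_rot: [0.0, -0.051, 0.999, -0.0]
contact_force: [-0.4, 0.6, -1.9]
gripper_width: 0.341
grasp_force: 60.4
```

```bash
python3 - <<'E'
from fit import *
for i in range(55):
    g=grab_frame('wrist')
    if i in(0,20,54): delta([.4664,-.1228,.132],.105)
for n,z in(('narrow_tub',.034),):
    for f in (grab_frame('top'),grab_frame('scene')):
        c=proj(f,[.603,.0655,.08])
        m=near(f,n,*c)
        if m is not None: print(fit([(f,m)],TUB[n][0],[.603,.0655],z,False))
delta([.4672,-.3156,.1624],-.284)
E
```

```text
t 17.98 tcp [ 0.4662 -0.1223  0.1324] ax yaw 0.102 w 0.344 F [ 0.1  0.6 -2.5] -> {'dx': np.float64(-0.1), 'dy': np.float64(-0.5), 'dz': np.float64(0.4), 'turn': np.float64(-0.003)}
t 18.98 tcp [ 0.4662 -0.1223  0.1323] ax yaw 0.102 w 0.345 F [ 0.4 -0.1 -2.3] -> {'dx': np.float64(-0.2), 'dy': np.float64(-0.5), 'dz': np.float64(0.3), 'turn': np.float64(-0.003)}
t 20.68 tcp [ 0.4662 -0.1223  0.1323] ax yaw 0.102 w 0.345 F [-0.3  0.3 -2.1] -> {'dx': np.float64(-0.2), 'dy': np.float64(-0.5), 'dz': np.float64(0.3), 'turn': np.float64(-0.003)}
(array([0.60066835, 0.06555313]), np.float64(0.0658994382792163))
(array([0.60293937, 0.06491985]), np.float64(0.2202946440864656))
t 20.88 tcp [ 0.4662 -0.1223  0.1323] ax yaw 0.102 w 0.344 F [-0.7 -0.7 -2.2] -> {'dx': np.float64(18.7), 'dy': np.float64(-192.4), 'dz': np.float64(-30.1), 'turn': np.float64(0.386)}
```

Return: lift, then carry back with the opposite turn.

Emit:
apply_moves([
  {"dx":1,"dy":-15,"dz":-15,"turn":0.04,"jaw":0.8},
  {"dx":4,"dy":-45,"dz":-30,"turn":0.11,"jaw":0.8},
  {"dx":8,"dy":-80,"dz":-30,"turn":0.18,"jaw":0.8},
  {"dx":11,"dy":-115,"dz":-30,"turn":0.25,"jaw":0.8},
  {"dx":14,"dy":-145,"dz":-30,"turn":0.32,"jaw":0.8},
])

```text
time: 21.3
tool_pos: [0.4672, -0.2701, 0.163]
tool_rot: [0.001, 0.11, 0.994, -0.001]
contact_force: [0.3, 0.3, -2.1]
gripper_width: 0.347
grasp_force: 60.3
```

```bash
python3 - <<'E'
from fit import *
for i in range(4):g=grab_frame('wrist')
delta([.4672,-.3156,.1624],-.284)
E
```

```text
t 21.5 tcp [ 0.4668 -0.2684  0.1621] ax yaw -0.219 w 0.344 F [-0.   0.3 -1.7] -> {'dx': np.float64(-10.6), 'dy': np.float64(-46.0), 'dz': np.float64(-0.3), 'turn': np.float64(0.065)}
```

Emit:
apply_moves([
  {"dx":-4,"dy":-17,"dz":0,"turn":0.025,"jaw":0.8},
  {"dx":-8,"dy":-35,"dz":0,"turn":0.05,"jaw":0.8},
  {"dx":-10.5,"dy":-46,"dz":0,"turn":0.065,"jaw":0.8},
  {"dx":-10.5,"dy":-46,"dz":0,"turn":0.065,"jaw":0.8},
  {"dx":-10.5,"dy":-46,"dz":0,"turn":0.065,"jaw":0.8},
])

```text
time: 21.92
tool_pos: [0.4674, -0.3144, 0.1621]
tool_rot: [-0.0, 0.141, 0.99, 0.001]
contact_force: [0.5, 0.0, -2.8]
gripper_width: 0.341
grasp_force: 60.6
```

```bash
python3 - <<'E'
from fit import *
for i in range(4):g=grab_frame('wrist')
delta([.4672,-.3156,.0724],-.284)
E
```

```text
t 22.12 tcp [ 0.4674 -0.3142  0.1622] ax yaw -0.282 w 0.34 F [-0.6  0.  -2.2] -> {'dx': np.float64(-0.2), 'dy': np.float64(-1.5), 'dz': np.float64(89.8), 'turn': np.float64(0.002)}
```

Emit:
apply_moves([
  {"dx":0,"dy":-1.5,"dz":20,"turn":0,"jaw":0.8},
  {"dx":0,"dy":-1.5,"dz":40,"turn":0,"jaw":0.8},
  {"dx":0,"dy":-1.5,"dz":58,"turn":0,"jaw":0.8},
  {"dx":0,"dy":-1.5,"dz":72,"turn":0,"jaw":0.8},
  {"dx":0,"dy":-1.5,"dz":80,"turn":0,"jaw":0.8},
])

```text
time: 22.53
tool_pos: [0.466, -0.3151, 0.0801]
tool_rot: [-0.001, 0.141, 0.99, 0.001]
contact_force: [-0.6, 0.6, -1.8]
gripper_width: 0.343
grasp_force: 60.7
```

Emit:
apply_moves([
  {"dx":0,"dy":0,"dz":4,"turn":0,"jaw":0.8},
  {"dx":0,"dy":0,"dz":7,"turn":0,"jaw":0.8},
  {"dx":0,"dy":0,"dz":8,"turn":0,"jaw":0.8},
  {"dx":0,"dy":0,"dz":8,"turn":0,"jaw":0.8},
  {"dx":0,"dy":0,"dz":8,"turn":0,"jaw":0.8},
])

```text
time: 22.95
tool_pos: [0.4675, -0.3171, 0.0754]
tool_rot: [0.001, 0.141, 0.99, -0.0]
contact_force: [0.9, 0.6, -2.3]
gripper_width: 0.342
grasp_force: 60.7
```

Emit:
apply_moves([
  {"dx":0,"dy":1,"dz":1,"turn":0,"jaw":0.8},
  {"dx":0,"dy":1,"dz":2,"turn":0,"jaw":0.8},
  {"dx":0,"dy":1,"dz":3,"turn":0,"jaw":0.8},
  {"dx":0,"dy":1,"dz":3,"turn":0,"jaw":0.8},
  {"dx":0,"dy":1,"dz":3,"turn":0,"jaw":0.8},
])

```text
time: 23.37
tool_pos: [0.4676, -0.3159, 0.0724]
tool_rot: [0.0, 0.141, 0.99, -0.0]
contact_force: [-3.1, 2.1, 5.4]
gripper_width: 0.345
grasp_force: 61.5
```

Seated. Open slowly and withdraw.

Emit:
apply_moves([
  {"dx":0,"dy":0,"dz":0,"turn":0,"jaw":0.6},
  {"dx":0,"dy":0,"dz":0,"turn":0,"jaw":0.4},
  {"dx":0,"dy":0,"dz":0,"turn":0,"jaw":0},
  {"dx":0,"dy":0,"dz":0,"turn":0,"jaw":0},
  {"dx":0,"dy":0,"dz":0,"turn":0,"jaw":0},
])

```text
time: 23.78
tool_pos: [0.4672, -0.3156, 0.0711]
tool_rot: [-0.0, 0.141, 0.99, 0.0]
contact_force: [-0.5, -0.5, 0.1]
gripper_width: 0.942
grasp_force: 0.0
```

Emit:
apply_moves([
  {"dx":0,"dy":0,"dz":-20,"turn":0,"jaw":0},
  {"dx":0,"dy":0,"dz":-55,"turn":0,"jaw":0},
  {"dx":0,"dy":0,"dz":-95,"turn":0,"jaw":0},
  {"dx":0,"dy":0,"dz":-130,"turn":0,"jaw":0},
  {"dx":0,"dy":0,"dz":-160,"turn":0,"jaw":0},
])

```text
time: 24.2
tool_pos: [0.4676, -0.3159, 0.2343]
tool_rot: [0.001, 0.141, 0.99, -0.001]
contact_force: [1.1, 0.2, 0.3]
gripper_width: 1.0
grasp_force: 0.0
```

```bash
python3 - <<'E'
from fit import *
for i in range(4):g=grab_frame('wrist')
for r in spotter.outline_of(g,'scanner')[:2]:
    print(r['conf'],r['extent'],fit([(g,r['region'])],SC,[.457,-.312,-.29],.055))
a=grab_frame('scene')
for n,z in(('wide_tub',.006),('narrow_tub',.034)):
    m=near(a,n,*proj(a,[.604,.0655,.05 if n[0]=='w' else .08]))
    if m is not None: print(n,fit([(a,m)],TUB[n][0],[.603,.0655],z,False))
delta([.46,-.31,.23])
E
```

```text
0.9 [321.9, 0.0, 354.4, 14.3] (array([ 0.457, -0.312, -0.29 ]), np.float64(1.0))
0.58 [246.5, 92.2, 307.1, 302.9] (array([ 0.45743998, -0.31382494, -0.27760004]), np.float64(0.045165014530833214))
wide_tub (array([0.60602455, 0.06672622]), np.float64(0.5781206726013848))
t 24.6 tcp [ 0.4664 -0.3149  0.2288] ax yaw -0.283 w 1.0 F [-0.5  0.2  0.6] -> {'dx': np.float64(7.5), 'dy': np.float64(3.0), 'dz': np.float64(-1.1)}
```

Scanner is back within about 1 mm of its original pose, and everything is released.

```bash
python3 -c "
from plant import ticket
print(ticket.job_done())"
```

```text
the job is handed in; nothing more can be done
None
```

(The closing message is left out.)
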